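# Isolate the tip-up sanding head, flip its kickstand down and hold it upright

### The job

Make the tip-up sanding head ready for a disc change: first turn the isolator handle a quarter turn clockwise to off, then flip the head's kickstand down over centre until it snaps fully down. Then take hold of the round bar on top of the leaning frame with the gripper, bring the frame upright and finish still holding it there with the fingers, because it tips back onto its rest if let go. Leave the other things on the bench alone.

Things in the scene. Friction and masses are not known exactly. Their poses are not given: they have to be found in the camera images.
- rig: Fixed base of the sanding head: grey steel plate 200 x 200 x 12 mm on the bench. Origin: centre of its underside; z up; x points to the side the frame leans to at the start (away from the robot, within 0.3 rad), y to the robot's left, the kickstand's side. It may stand left or right of the isolator. Two back rests 97 mm high stand at x = +54 mm, y = +-70 mm.
- frame (a joint): Lean of the hinged frame (rad): 0 upright, positive = leaning to the base's +x. Starts at 0.25, on its back rests by its own weight, and tips back there from 0 unless held (1 to 3 N at the bar). Hinge line: along the base's y, over the plate's centre, 40 mm above the bench. Towards the robot it stops at -0.12, where the foot of the lowered kickstand reaches the base plate.
- disc_hub (a point): Hub of the 100 mm sanding disc, middle of the disc's front, 30 mm in front (-x) of the frame and 90 mm from the hinge line. Behind it a motor reaches 105 mm to +x. On either side (y = +-70 mm) stands an aluminium post 20 x 20 mm; the grip bar joins the posts at the top.
- grip_bar: Round steel bar on top of the frame, 22 mm in diameter, 170 mm long, along the base's y. Origin at its middle, 195 mm from the hinge line, so 235 mm above the bench when upright. Its y axis runs along the bar, its z axis points up along the posts (it leans with the frame). Nothing stands above it.
- stand_pivot: Steel boss, 24 mm, carrying the kickstand's hinge. Fixed to the frame; origin on the hinge, 30 mm in front (-x) of the frame, 83 mm left (+y) of its middle, 100 mm from its hinge line. Its x axis is the kickstand's hinge line; the kickstand swings in its y-z plane (from y and up, to -z). -z is the way the leg points when down: splayed 0.25 rad towards -x from the frame's own down.
- stand (a joint): Kickstand angle (rad): 0 stowed (starts there; the leg points outwards, 0.6 rad above the pivot body's y axis), 2.1 fully down. Over-centre spring with dead point at about 0.85: 3 to 4 N at the press point drives it there, beyond which it snaps down by itself; before which it springs back up.
- stand_press (a point): Point on the kickstand leg's middle line, 95 mm from its hinge, near the foot: press here. The leg is a steel bar 12 mm wide and 10 mm thick, 115 mm long from the hinge to the middle of a 20 mm rubber foot ball. Free space all round; the nearest post is 80 mm away.
- isolator_box: Fixed grey box 130 (x) x 85 (y) x 55 mm with a black rotary handle on top. Origin: centre of its underside; x along its long side, within 0.5 rad of straight away from the robot.
- isolator (a joint): Isolator handle (rad): 0 = on (starts there, bar along the box's long side), 1.571 = off (bar across the box). Turns clockwise seen from above, a stop at each end; a detent spring pulls it to the nearer end (peak about 0.12 N m), dead point at 0.785.
- isolator_grip (a point): Point on the handle's vertical turning axis, 87 mm above the bench, at the height to grip. The handle is a black bar 62 mm long, 16 mm wide, standing from 68 to 100 mm above the bench; the disc under it has its top at 68 mm.
- tape_roll: Bystander, leave alone: cardboard tape roll lying flat, 68 mm across, 18 mm high.
- offcut: Bystander, leave alone: flat wood offcut 70 x 45 x 20 mm.
- screw_jar: Bystander, leave alone: clear screw jar with steel lid, 52 mm across, 65 mm high.
- glue: Bystander, leave alone: glue bottle standing upright, 56 mm across, 160 mm high.
- sanding_block: Bystander, leave alone: cork sanding block 100 x 60 x 28 mm lying flat.
- clamp: Bystander, leave alone: steel F-clamp lying flat, about 160 x 70 mm, 22 mm high.
There are look-alikes about, which are no part of the job. Leave any orange look-alike of the isolator_box alone.

How it is judged:
On the way, in this order (a step that is already met when the one before it is completed fails the run):
1. the isolator handle is turned to off (value of joint isolator above 1.4 rad), for 0.2 s.
2. with the isolator off, the kickstand is flipped fully down (value of joint isolator above 1.4 rad and value of joint stand above 1.9 rad), for 0.2 s.
3. with the fingers on the bar, the frame is upright (all of step 2 and value of joint frame between -0.06 and 0.06 rad and contact force between grip_bar and the fingers above 0.5 N), for 0.3 s.
At the end, for the whole second after the job is handed in: The isolator is off (over 1.4 rad), the kickstand is down (over 1.9 rad), and the fingers hold the grip bar (over 0.5 N) with the frame still and within 0.06 rad of upright (all of step 3 and velocity of joint frame between -0.1 and 0.1 rad/s); the arm keeps its last pose, push and grip.
It fails at once if another thing on the bench is pushed more than 30 mm away or knocked over (distance of any of tape_roll, offcut, screw_jar, glue, sanding_block, clamp from where it was at the start of the episode above 0.03 m or angle between any of glue, screw_jar's own z axis and vertical above 0.5 rad).
It also fails if it takes over 64 s, if anything falls off the work surface, if the arm or the gripper's body presses on something with over 40 N, if the wrist force passes 120 N, or if a joint passes its speed limit or range.

### The arm

A 6-joint arm with a two-finger parallel gripper is mounted at the origin on the work surface. World frame = base frame: x ahead of the robot, y to its left, z up, the work surface at z = 0. Lengths are in m, angles in rad, forces in N, time in s.
With the tool pointing down it reaches from about 0.25 to 0.775 m from the base axis. Payload 4 kg.
Tool frame: the origin (TCP) lies at the very end of the fingers, on their centre line; the grasp point (between the pads) lies 19 mm behind it; z points along the fingers, y is the line along which they close (so a half turn about z gives the same grasp; the last joint's range is limited). The gripper opens to 94 mm and grips with 3 to 60 N. Pads are 16 mm wide; open, the fingers measure 119 mm over their backs; the gripper's body (75 mm by 177 mm) begins 78 mm behind the grasp point.
Start: joints at [-0.103, 0.087, 1.371, -0, 1.684, -0.103], TCP at [0.55, -0, 0.206] pointing down, gripper open.
Joint ranges: [-3.1, 3.1], [-0.76, 2.03], [0.27, 2.55], [-1.08, 4.22], [0.17, 2.65], [-2.57, 2.57]. Speed limits (rad/s): [2.79, 2.79, 3.14, 3.14, 3.14, 3.14].

### API

Orientations are given as [roll, pitch, yaw] about the fixed x, y, z axes, in that order (R = Rz(yaw) Ry(pitch) Rx(roll)).
In Python, from bench import robot gives the robot as it stands. The module is installed in compiled form; this text tells all that it offers.
- The arm moves only by the tool move_arm, never from a script. Its argument "deltas" is one flat list of numbers, 7 for each row, row after row: the turn, a rotation vector about the tool's x, y, z in rad, then the shift along the tool's x, y, z in cm, then the closure, from -1 (fully open) to 1 (shut). A call has 1 to 8 rows; each row is the pose to reach, as a shift and turn from the pose commanded when the call began, along the tool's axes at that moment; what a row does not reach only later rows make up. A row lasts 1/10 s, in which the tool goes at most 50 mm and 8.59 degrees, less where a joint would pass 70% of its speed; a pose out of reach is approached as far as the arm can. A call with a gripper value outside its range is refused whole. The fingers move at their own pace and stop on an object; the grip force is fixed at half the most. Time passes only in rows, so rows that repeat a pose let the fingers close. It gives the time, the measured TCP pose, the force, the opening and the grip force at its end, in the units of the state.
- robot.get_obs(): the state, without advancing time (a new reading comes with each control period).
- robot.snapshot(name): name is "scene" or "side" or "wrist"; returns a dict with "image" (400x640x3 uint8, red, green, blue), "depth" (400x640 float32, m along the optical axis (not along the pixel's ray), 0 where there is no reading), "fov_y" (degrees; the focal length in pixels is half the picture's height over the tangent of half this angle, whatever the lens; pixels are square), "cx", "cy" (the principal point, pixels), "origin" and "orientation" of the camera in the world; the wrist camera has in their place "T_tool_cam" (4x4, takes a point from camera to tool coordinates, whose origin is the TCP and whose axes are the flange's). Camera axes: x right, y up, looking along -z (the intrinsics and any distortion apply to the point x, -y, -z); pixel columns grow to the right and rows downward; lengths in m; the calibration is good to about 2 mm. The wrist camera is an equidistant fisheye: a pixel r from the principal point sees the ray r / f radians off the axis. A picture is of the moment at which its call begins: read the wrist's pose just before it.
- robot.close_job(): hands the job in; it is judged then, once.
The state is a dict: "time": time; "joint_positions": joint angles; "qvel": joint speeds; "joint_torque": joint torques, N m; "tool_pos": TCP position; "ee_rot": TCP orientation; "wrist_force": force on the tool from outside, world axes, zero at the start; "wrist_torque": the same for the moment, N m; "width": finger opening in m; "finger_force": force on a finger pad.
Only numpy, scipy, OpenCV 4.12 (cv2) and the standard library are available. Lean on these libraries where they do the work, as an engineer would, in place of code of your own. Each camera call takes 0.05 s, during which the arm holds its last target. There are 200 camera calls.

## Working session

There is one attempt and no reset: what is moved stays moved. The work goes in short steps, Python scripts to look and compute and a tool call to move; the robot and the scene stay as the last step left them, time stands still between calls to the robot, and variables do not carry over. Pictures are saved under pics/ and viewed, at most 10 in all, crops included, and the job is handed in when it is done.

Besides the shell and the picture viewer there is one more tool, called after ">>>" by a JSON object that holds its "api" and its "payload". move_arm: Moves the arm, as the interface text tells. Its arguments: {"type":"object","properties":{"deltas":{"type":"array","items":{"type":"number"}}},"required":["deltas"]}

```bash
mkdir -p pics; cat > h.py <<'E'
import numpy as np, cv2
from bench import robot
from scipy.spatial.transform import Rotation as R
def rot(o):
    o=np.array(o,float)
    if o.shape==(3,3): return o
    return R.from_euler('xyz',o).as_matrix() if o.size==3 else R.from_quat(o).as_matrix()
def cloud(s):
    d=s['depth'];h,w=d.shape;f=h/2/np.tan(np.radians(s['fov_y'])/2)
    u,v=np.meshgrid(np.arange(w),np.arange(h))
    p=np.stack([(u-s['cx'])/f*d,-(v-s['cy'])/f*d,-d],-1)
    P=p@rot(s['orientation']).T+np.array(s['origin']); P[d==0]=np.nan
    return P
E
python3 - <<'E'
from h import *
import pickle
o=robot.get_obs();print(o)
for n in('scene','side'):
    s=robot.snapshot(n);pickle.dump(s,open(n+'.pkl','wb'))
    cv2.imwrite(f'pics/{n}0.png',s['image'][:,:,::-1]);print(n,{k:v for k,v in s.items() if k not in('image','depth')})
E
```

```text
{'time': 0.0, 'joint_positions': array([-1.03091624e-01,  8.79438821e-02,  1.37220009e+00, -1.28005590e-05,
        1.68361049e+00, -1.03106875e-01]), 'qvel': array([ 2.12857773e-04,  3.85183160e-05,  4.94889073e-04,  6.31087346e-04,
       -1.20802026e-03, -1.40180094e-04]), 'joint_torque': array([ 1.28542815e-03, -3.40182602e+01, -3.02423716e+01,  7.18220207e-02,
        3.29729996e-02, -1.13141955e-04]), 'tool_pos': array([5.49463725e-01, 5.09858853e-05, 2.04337739e-01]), 'ee_rot': array([-3.13944102e+00, -2.09847714e-04,  1.57080992e+00]), 'wrist_force': array([ 0.41798935,  0.24815195, -0.0353763 ]), 'wrist_torque': array([-0.01994312,  0.00574027, -0.01731364]), 'finger_force': 0.0, 'width': 0.09434606890353496}
scene {'fov_y': 51.97591249391167, 'cx': 321.3596928287099, 'cy': 203.12971007476418, 'origin': array([1.23066506, 0.13180932, 1.3447374 ]), 'orientation': array([0.5387941 , 0.01420567, 1.72143052])}
side {'fov_y': 56.12835995355561, 'cx': 318.8812111854887, 'cy': 202.4842591857982, 'origin': array([-0.01742054, -0.93432242,  0.97010357]), 'orientation': array([ 0.94633484, -0.01777882, -0.52346329])}
```

View pics/scene0.png

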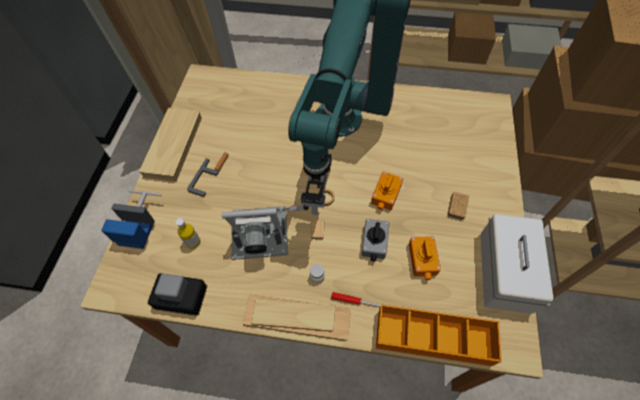

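View pics/side0.png

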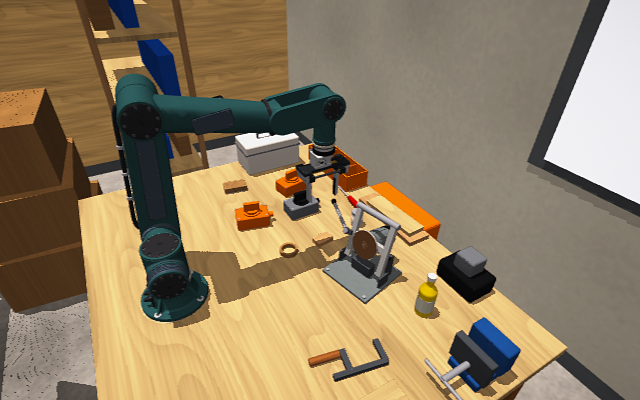

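Scene view: the grey isolator is at (376,240) and its orange look-alikes at (388,190) and (425,256). The rig is at (257,235), with its kickstand foot near (305,208) pointing at the isolator. The tape roll is at (327,197), the offcut at (318,229), the jar at (316,272) and the glue at (187,233). The box I want is the grey one, and I'll confirm it in a crop while measuring.

```bash
python3 - <<'E'
from h import *
import pickle
S={n:pickle.load(open(n+'.pkl','rb')) for n in('scene','side')}
C={n:cloud(S[n]) for n in S}
im=S['scene']['image'];P=C['scene']
cv2.imwrite('pics/crop1.png',cv2.resize(im[170:290,215:455,::-1],None,fx=3.3,fy=3.3,interpolation=cv2.INTER_CUBIC))
def pts(u0,v0,u1,v1,z0,z1,n='scene'):
    q=C[n][v0:v1,u0:u1].reshape(-1,3);c=S[n]['image'][v0:v1,u0:u1].reshape(-1,3)
    m=(q[:,2]>z0)&(q[:,2]<z1);return q[m],c[m]
def rect(q):
    (c,wh,a)=cv2.minAreaRect((q[:,:2]*1000).astype(np.float32));return np.round(c,1),np.round(wh,1),round(a,1),len(q),np.round(np.median(q[:,2]),4)
print('bench z',np.nanmedian(P[150:160,200:250,2]))
q,c=pts(355,215,396,262,.048,.062);print('boxtop',rect(q))
q,c=pts(355,215,396,262,.062,.075);print('disc',rect(q))
q,c=pts(355,215,396,262,.09,.108);print('handle',rect(q))
q,c=pts(222,195,296,262,.006,.018);print('plate',rect(q))
for n,b in (('scene',(215,195,292,262)),('side',(325,190,410,270))):
    q,c=pts(*b,.205,.26,n);print('bar',n,rect(q),np.round(q[:,2].max(),4),q.mean(0))
q,c=pts(285,195,312,220,.1,.25);print('stand');i=np.argsort(q[:,1]);print(np.c_[q[i],c[i]].round(3)[::4])
E
```

```text
bench z -0.000516411139482198
boxtop (array([574.5, 206. ]), array([ 84.7, 131.4]), 89.6, 576, np.float64(0.0546))
disc (array([561.6, 203. ]), array([85.8, 59.1]), 5.4, 111, np.float64(0.067))
handle (array([573.1, 205.8]), array([16.1, 63.7]), 89.8, 83, np.float64(0.098))
plate (array([ 576. , -216.9]), array([270.3, 256.3]), 12.4, 939, np.float64(0.0115))
bar scene (array([ 642.9, -201.7]), array([ 23.7, 169.1]), 13.5, 394, np.float64(0.2364)) 0.2452 [ 0.64582061 -0.19989888  0.23475663]
bar side (array([ 614., -140.]), array([ 42.5, 301.9]), 12.2, 443, np.float64(0.2321)) 0.244 [ 0.6302235  -0.19398056  0.22910372]
stand
[[ 5.76e-01 -1.07e-01  1.59e-01  9.40e+01  9.00e+01  8.60e+01]
 [ 5.78e-01 -1.04e-01  1.57e-01  1.33e+02  1.16e+02  9.10e+01]
 [ 5.74e-01 -1.00e-01  1.71e-01  9.90e+01  9.20e+01  8.70e+01]
 [ 5.79e-01 -9.50e-02  1.73e-01  8.90e+01  8.90e+01  9.10e+01]
 [ 5.83e-01 -9.10e-02  1.75e-01  1.07e+02  1.03e+02  9.90e+01]
 [ 5.81e-01 -8.80e-02  1.72e-01  1.11e+02  1.06e+02  1.02e+02]
 [ 5.74e-01 -8.60e-02  1.80e-01  1.22e+02  1.16e+02  1.12e+02]
 [ 5.83e-01 -8.10e-02  1.7
[... 282 characters left out ...]
0e+01]
 [ 5.77e-01 -6.10e-02  1.85e-01  8.50e+01  8.40e+01  8.50e+01]
 [ 5.82e-01 -5.60e-02  1.95e-01  8.50e+01  8.40e+01  8.50e+01]
 [ 5.77e-01 -5.40e-02  2.00e-01  9.40e+01  8.80e+01  8.00e+01]
 [ 5.80e-01 -5.00e-02  1.93e-01  8.60e+01  8.40e+01  8.50e+01]
 [ 5.80e-01 -4.70e-02  2.01e-01  8.00e+01  8.00e+01  8.10e+01]
 [ 5.84e-01 -4.30e-02  1.95e-01  8.00e+01  6.90e+01  5.30e+01]
 [ 5.85e-01 -3.90e-02  2.11e-01  2.10e+01  2.40e+01  2.20e+01]
 [ 5.85e-01 -3.60e-02  2.06e-01  1.50e+01  1.40e+01  1.40e+01]
 [ 5.84e-01 -3.20e-02  2.11e-01  1.60e+01  1.80e+01  1.80e+01]
 [ 5.83e-01 -3.00e-02  2.03e-01  2.80e+01  2.40e+01  1.60e+01]
 [ 5.85e-01 -2.60e-02  2.02e-01  9.20e+01  7.50e+01  5.10e+01]]
```

View pics/crop1.png

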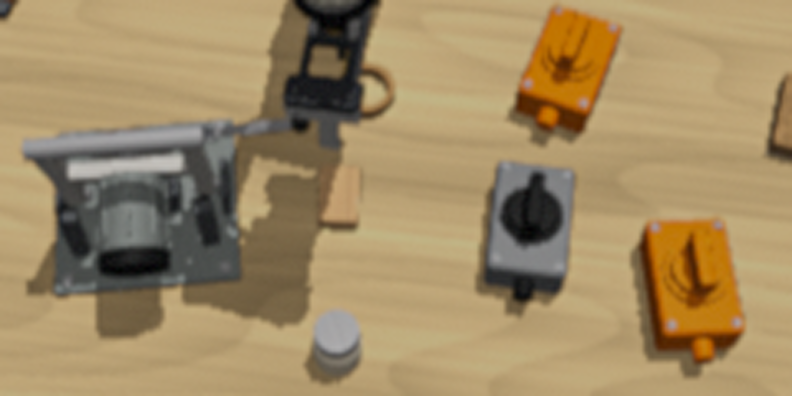

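The crop confirms the grey box with the black handle, at (530,215) in the crop. The handle centre is at (0.573, 0.206) and lies along world x; both orange look-alikes are separate. The rig yaw is about 0.235, its hinge is near (0.596, -0.213), and the predicted press point (0.579, -0.051, 0.191) matches the cloud. I'll move above the isolator with a quarter-turn pre-rotation.

>>> {"api": "move_arm", "payload": {"deltas": [0, 0, -0.14, 5, 0.6, 1, -1, 0, 0, -0.28, 10, 1.2, 2, -1, 0, 0, -0.42, 15, 1.8, 3, -1, 0, 0, -0.56, 20.6, 2.4, 4, -1, 0, 0, -0.7, 20.6, 2.4, 5, -1, 0, 0, -0.84, 20.6, 2.4, 6, -1, 0, 0, -0.98, 20.6, 2.4, 6.5, -1, 0, 0, -1.1, 20.6, 2.4, 6.5, -1]}}

```text
time: 0.9
tool_pos: [0.5729, 0.2061, 0.1382]
ee_rot: [-3.139, -0.003, 2.677]
wrist_force: [-0.1, -0.2, -1.0]
width: 0.0936
finger_force: 0.0
```

>>> {"api": "move_arm", "payload": {"deltas": [0, 0, -0.13, 0, 0, 0, -1, 0, 0, -0.26, 0, 0, 0, -1, 0, 0, -0.39, 0, 0, 0, -1, 0, 0, -0.471, 0, 0, 0, -1, 0, 0, -0.471, 0, 0, 0, -1]}}

```text
time: 1.4
tool_pos: [0.5737, 0.2059, 0.1398]
ee_rot: [-3.141, -0.001, 3.142]
wrist_force: [-0.1, -0.2, 1.1]
width: 0.094
finger_force: 0.0
```

```bash
python3 - <<'E'
from h import *
o=robot.get_obs();print(o['time'],o['tool_pos'],o['ee_rot'],o['joint_positions'],o['wrist_force'])
s=robot.snapshot('wrist');cv2.imwrite('pics/w1.png',s['image'][:,:,::-1])
E
```

```text
1.4 [0.57366347 0.20590961 0.13976827] [-3.14126520e+00 -1.18892212e-03  3.14158269e+00] [ 2.51630090e-01  2.40650449e-01  1.32526278e+00 -2.11051070e-05
  1.57691244e+00 -1.31915658e+00] [-0.1403019  -0.16067851  1.06245833]
```

View pics/w1.png

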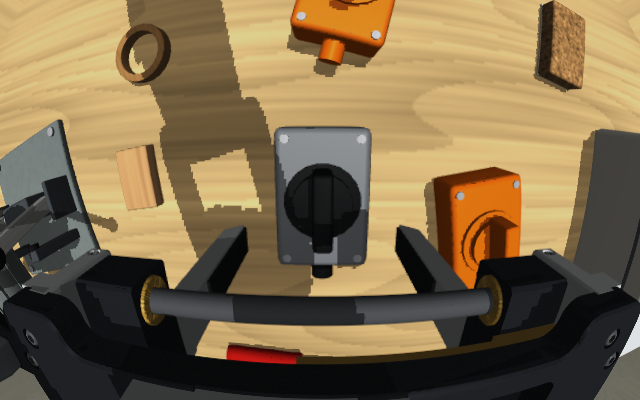

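The wrist view shows the handle at (321,210), midway between the fingers at (228,260) and (415,260), with clear room on both sides. I'll descend and grip.

>>> {"api": "move_arm", "payload": {"deltas": [0, 0, 0, 0, 0, 3, -1, 0, 0, 0, 0, 0, 5.5, -1, 0, 0, 0, 0, 0, 6.6, -1, 0, 0, 0, 0, 0, 6.6, 0.5, 0, 0, 0, 0, 0, 6.6, 1, 0, 0, 0, 0, 0, 6.6, 1, 0, 0, 0, 0, 0, 6.6, 1, 0, 0, 0, 0, 0, 6.6, 1]}}

```text
time: 2.25
tool_pos: [0.5747, 0.2062, 0.0757]
ee_rot: [3.141, 0.002, -3.142]
wrist_force: [0.1, -0.2, -0.4]
width: 0.0572
finger_force: 0.0
```

>>> {"api": "move_arm", "payload": {"deltas": [0, 0, 0, 0, 0, 0, 1, 0, 0, 0, 0, 0, 0, 1]}}

```text
time: 2.45
tool_pos: [0.5741, 0.206, 0.0748]
ee_rot: [3.142, 0.0, -3.141]
wrist_force: [1.0, -0.5, 0.2]
width: 0.0415
finger_force: 0.0
```

>>> {"api": "move_arm", "payload": {"deltas": [0, 0, 0, 0, 0, 0, 1, 0, 0, 0, 0, 0, 0, 1, 0, 0, 0, 0, 0, 0, 1, 0, 0, 0, 0, 0, 0, 1, 0, 0, 0, 0, 0, 0, 1]}}

```text
time: 2.95
tool_pos: [0.574, 0.2067, 0.0745]
ee_rot: [3.14, 0.0, -3.141]
wrist_force: [-0.8, 1.9, -0.6]
width: 0.0158
finger_force: 30.0
```

Gripped at 15.8 mm. Now I'll turn it clockwise, which is + about tool z.

>>> {"api": "move_arm", "payload": {"deltas": [0, 0, 0.12, 0, 0, 0, 1, 0, 0, 0.24, 0, 0, 0, 1, 0, 0, 0.36, 0, 0, 0, 1, 0, 0, 0.48, 0, 0, 0, 1, 0, 0, 0.6, 0, 0, 0, 1, 0, 0, 0.72, 0, 0, 0, 1, 0, 0, 0.84, 0, 0, 0, 1, 0, 0, 0.96, 0, 0, 0, 1]}}

```text
time: 3.75
tool_pos: [0.5727, 0.2043, 0.0745]
ee_rot: [-3.137, 0.001, 2.177]
wrist_force: [-2.9, -2.5, 2.4]
width: 0.0156
finger_force: 30.0
```

>>> {"api": "move_arm", "payload": {"deltas": [0, 0, 0.12, 0, 0, 0, 1, 0, 0, 0.24, 0, 0, 0, 1, 0, 0, 0.36, 0, 0, 0, 1, 0, 0, 0.48, 0, 0, 0, 1, 0, 0, 0.57, 0, 0, 0, 1, 0, 0, 0.61, 0, 0, 0, 1, 0, 0, 0.61, 0, 0, 0, 1, 0, 0, 0.61, 0, 0, 0, 1]}}

```text
time: 4.55
tool_pos: [0.5711, 0.2038, 0.0744]
ee_rot: [-3.135, 0.005, 1.571]
wrist_force: [-7.8, -4.5, 4.7]
width: 0.0156
finger_force: 30.0
```

>>> {"api": "move_arm", "payload": {"deltas": [0, 0, 0, 0, 0, 0, -1, 0, 0, 0, 0, 0, 0, -1, 0, 0, 0, 0, 0, 0, -1, 0, 0, 0, 0, 0, 0, -1, 0, 0, -0.04, 0, 0, -3, -1, 0, 0, -0.04, 0, 0, -8, -1, 0, 0, -0.04, 0, 0, -13, -1, 0, 0, -0.04, 0, 0, -17, -1]}}

```text
time: 5.35
tool_pos: [0.5745, 0.2061, 0.248]
ee_rot: [3.138, -0.001, 1.612]
wrist_force: [1.2, 0.6, 0.2]
width: 0.0763
finger_force: 0.0
```

```bash
python3 - <<'E'
from h import *
import pickle
o=robot.get_obs();print(o['time'],o['tool_pos'],o['ee_rot'],o['width'],o['wrist_force'])
s=robot.snapshot('wrist');a=s['image'][:,:,::-1]
t=robot.snapshot('scene');P=cloud(t);q=P[215:262,355:396].reshape(-1,3);q=q[(q[:,2]>.085)&(q[:,2]<.108)]
if len(q): print(cv2.minAreaRect((q[:,:2]*1000).astype(np.float32)))
cv2.imwrite('pics/w2.png',a)
E
```

```text
5.35 [0.57449123 0.20614279 0.24798692] [ 3.13814037e+00 -5.82872266e-04  1.61190669e+00] 0.07625812361911599 [1.21028633 0.61416489 0.1604652 ]
((575.7699584960938, 205.8882293701172), (17.57425308227539, 61.84499740600586), 0.16544970870018005)
```

View pics/w2.png

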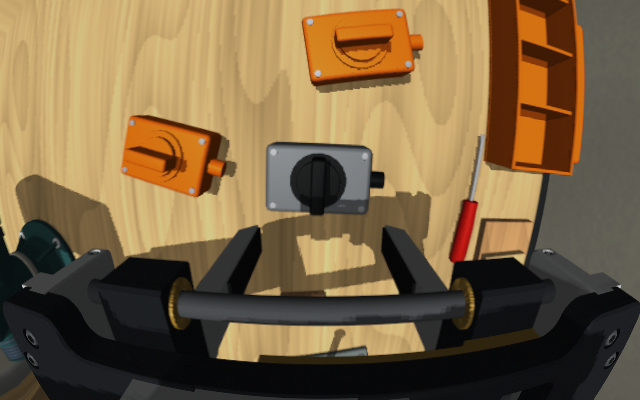

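The isolator reads off: the handle bar lies across the box at (318,182) and the depth cloud agrees. Next I'll go above the kickstand press point and close the fingers.

>>> {"api": "move_arm", "payload": {"deltas": [0, 0, -0.05, -4.5, -0.1, 0, 1, 0, 0, -0.1, -9, -0.2, 0, 1, 0, 0, -0.15, -13.5, -0.3, 0, 1, 0, 0, -0.194, -18, -0.4, 0, 1, 0, 0, -0.194, -22.5, -0.5, 0, 1, 0, 0, -0.194, -26.1, -0.6, 0.5, 1, 0, 0, -0.194, -26.1, -0.6, 1, 1, 0, 0, -0.194, -26.1, -0.6, 1, 1]}}

```text
time: 6.25
tool_pos: [0.578, -0.0553, 0.2324]
ee_rot: [-3.139, -0.002, 1.804]
wrist_force: [-0.5, -0.5, -0.8]
width: 0.0268
finger_force: 0.0
```

>>> {"api": "move_arm", "payload": {"deltas": [0, 0, 0, 0, 0, 0, 1, 0, 0, 0, 0, 0, 0, 1, 0, 0, 0, 0, 0, 0, 1, 0, 0, 0, 0, 0, 0, 1, 0, 0, 0, 0, 0, 0, 1]}}

```text
time: 6.75
tool_pos: [0.5788, -0.0545, 0.2347]
ee_rot: [3.141, 0.0, 1.807]
wrist_force: [0.3, 0.4, -0.6]
width: 0.0008
finger_force: 0.0
```

```bash
python3 - <<'E'
from h import *
o=robot.get_obs();print(o['time'],o['tool_pos'],o['ee_rot'],o['width'])
s=robot.snapshot('side');cv2.imwrite('pics/s2.png',cv2.resize(s['image'][140:300,260:480,::-1],None,fx=3.5,fy=3.5,interpolation=cv2.INTER_CUBIC))
E
```

```text
6.75 [ 0.57881775 -0.05447281  0.23473485] [3.14114712e+00 2.13189065e-04 1.80673333e+00] 0.0008148728518667062
```

View pics/s2.png

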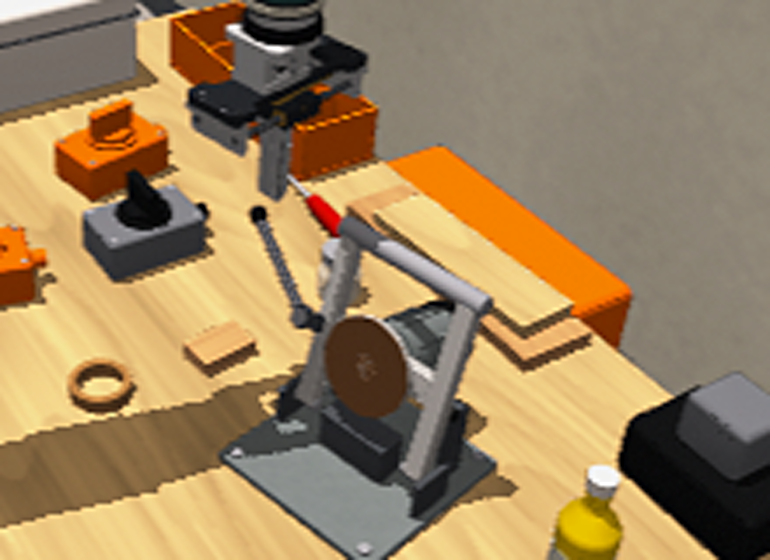

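The closed fingers at (275,180) stand over the leg, whose foot is at (258,213) and boss at (305,318). I'll press along its arc.

>>> {"api": "move_arm", "payload": {"deltas": [0, 0, 0, 0, 0, 1.8, 1, 0, 0, 0, 0, 0, 2.8, 1, 0, 0, 0, 0, -0.1, 3.6, 1, 0, 0, 0, 0.2, -0.4, 4.5, 1, 0, 0, 0, 0.4, -0.8, 5.4, 1, 0, 0, 0, 0.6, -1.3, 6.3, 1, 0, 0, 0, 0.8, -1.7, 7.2, 1, 0, 0, 0, 0.9, -2.1, 8, 1]}}

```text
time: 7.6
tool_pos: [0.5563, -0.0509, 0.1548]
ee_rot: [3.14, 0.0, 1.806]
wrist_force: [-0.4, 0.2, 1.7]
width: 0.0006
finger_force: 0.7
```

>>> {"api": "move_arm", "payload": {"deltas": [0, 0, 0, 0.1, -0.4, 0.9, 1, 0, 0, 0, 0.1, -0.8, 1.8, 1, 0, 0, 0, 0, -1.3, 2.7, 1, 0, 0, 0, -0.1, -1.7, 3.6, 1, 0, 0, 0, -0.3, -2.2, 4.5, 1, 0, 0, 0, -0.5, -2.7, 5.5, 1, 0, 0, 0, -0.5, -2.7, 5.5, 1, 0, 0, 0, -0.5, -2.7, 5.5, 1]}}

```text
time: 8.4
tool_pos: [0.531, -0.0624, 0.0992]
ee_rot: [-3.141, -0.0, 1.805]
wrist_force: [0.2, 0.7, -0.3]
width: 0.0006
finger_force: 0.0
```

```bash
python3 - <<'E'
from h import *
o=robot.get_obs();print(o['time'],o['tool_pos'],o['ee_rot'],o['wrist_force'])
s=robot.snapshot('side');cv2.imwrite('pics/s3.png',cv2.resize(s['image'][140:300,260:480,::-1],None,fx=3.5,fy=3.5,interpolation=cv2.INTER_CUBIC))
E
```

```text
8.4 [ 0.53096992 -0.06243228  0.09924899] [-3.14144776e+00 -2.63252780e-04  1.80542045e+00] [ 0.18589284  0.74824753 -0.30276241]
```

View pics/s3.png

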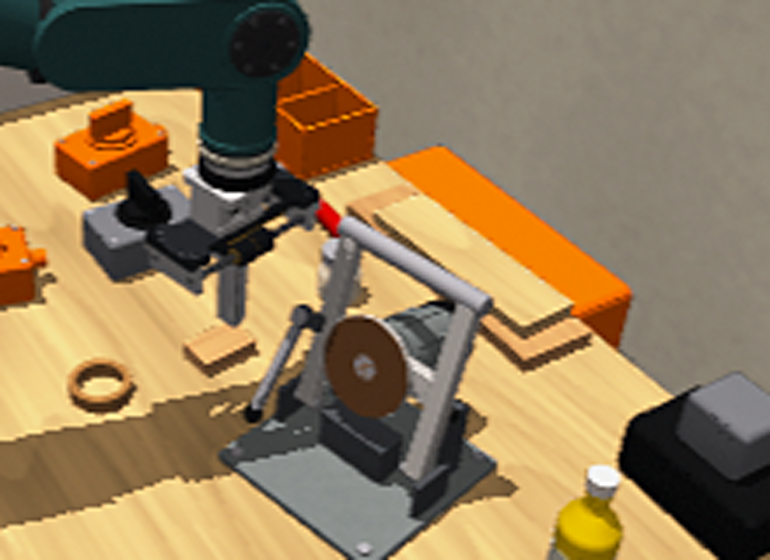

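The stand is down: the leg now runs from the boss at (305,318) to its foot at (253,412) by the base, and the fingers are clear of it. I'll lift, open, move over the bar and tilt 0.25 rad to match the frame's lean.

>>> {"api": "move_arm", "payload": {"deltas": [0, 0, 0, 0, 0, -5, 0, 0, 0, 0, 0, 0, -10, -1, 0, 0, 0, 0, 0, -15, -1, 0, 0, 0, 0, 0, -20, -1, 0.06, 0, 0, -4, 2.2, -22, -1, 0.12, 0, 0, -8, 4.4, -22, -1, 0.19, 0, 0, -12, 6.6, -22, -1, 0.25, 0, 0, -16.1, 8.9, -22, -1]}}

```text
time: 9.25
tool_pos: [0.6528, -0.1951, 0.3208]
ee_rot: [-2.899, 0.002, 1.806]
wrist_force: [0.7, -0.1, 1.3]
width: 0.0614
finger_force: 0.0
```

>>> {"api": "move_arm", "payload": {"deltas": [0, 0, 0, 0, 0, 0, -1, 0, 0, 0, 0, 0, 0, -1, 0, 0, 0, 0, 0, 0, -1, 0, 0, 0, 0, 0, 0, -1]}}

```text
time: 9.65
tool_pos: [0.6502, -0.1927, 0.3253]
ee_rot: [-2.905, 0.004, 1.807]
wrist_force: [-0.7, -0.0, 1.2]
width: 0.0921
finger_force: 0.0
```

```bash
python3 - <<'E'
from h import *
o=robot.get_obs();print(o['time'],o['tool_pos'],o['ee_rot'],o['width'],o['joint_positions'])
T=R.from_euler('xyz',o['ee_rot']).as_matrix();p=o['tool_pos']
print('bar (nominal) in tool cm',100*T.T@(np.array([.643,-.2017,.229])-p))
s=robot.snapshot('side');P=cloud(s);q=P[190:270,325:410].reshape(-1,3);q=q[(q[:,2]>.2)&(q[:,2]<.26)&(abs(q[:,1]+.2)<.1)&(abs(q[:,0]-.64)<.06)];print(len(q),q.mean(0),q.max(0),q.min(0))
w=robot.snapshot('wrist');cv2.imwrite('pics/w4.png',w['image'][:,:,::-1])
E
```

```text
9.65 [ 0.65018321 -0.19274553  0.32534735] [-2.90528256  0.0039648   1.80730151] 0.0921073173421726 [-0.3073204   0.61603756  0.4631105  -0.16157561  2.25726634 -0.63368581]
bar (nominal) in tool cm [-0.66400782  1.37339274  9.58221303]
431 [ 0.63329001 -0.21000003  0.2289712 ] [ 0.6657968  -0.12163088  0.24334889] [ 0.60391355 -0.28785926  0.20002735]
```

View pics/w4.png

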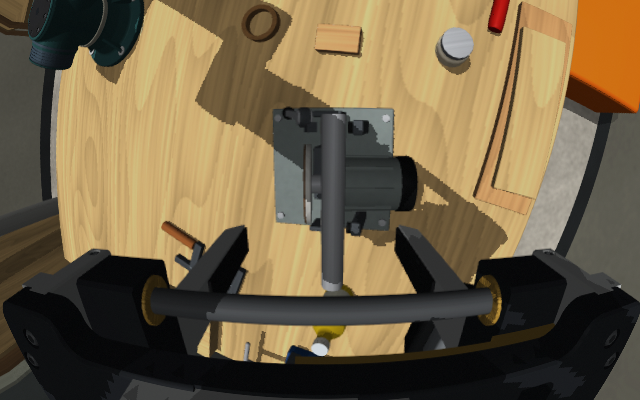

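The wrist view shows the bar at column 333 between fingers at 235 and 410, so it's about 1 cm off toward tool +y, as computed. I'll correct that, descend and grip.

>>> {"api": "move_arm", "payload": {"deltas": [0, 0, 0, -0.7, 1.4, 3, -1, 0, 0, 0, -0.7, 1.4, 5, -1, 0, 0, 0, -0.7, 1.4, 7, -1, 0, 0, 0, -0.7, 1.4, 9, -1, 0, 0, 0, -0.7, 1.4, 10.5, -1, 0, 0, 0, -0.7, 1.4, 11.4, -1, 0, 0, 0, -0.7, 1.4, 11.4, -1, 0, 0, 0, -0.7, 1.4, 11.4, -1]}}

```text
time: 10.55
tool_pos: [0.6398, -0.2039, 0.208]
ee_rot: [-2.901, 0.002, 1.807]
wrist_force: [-0.3, 0.3, 0.1]
width: 0.0942
finger_force: 0.0
```

```bash
python3 - <<'E'
from h import *
o=robot.get_obs();T=R.from_euler('xyz',o['ee_rot']).as_matrix();p=o['tool_pos']
print(p,o['ee_rot'],o['wrist_force'],'bar in tool cm',100*T.T@(np.array([.643,-.2017,.229])-p))
E
```

```text
[ 0.63975304 -0.20388001  0.20797445] [-2.90128683e+00  1.84760953e-03  1.80652687e+00] [-0.26341463  0.26977959  0.07200304] bar in tool cm [ 0.13225353 -0.14437075 -2.1296378 ]
```

Centred. Closing now.

>>> {"api": "move_arm", "payload": {"deltas": [0, 0, 0, 0, 0, 0, 1, 0, 0, 0, 0, 0, 0, 1, 0, 0, 0, 0, 0, 0, 1, 0, 0, 0, 0, 0, 0, 1, 0, 0, 0, 0, 0, 0, 1, 0, 0, 0, 0, 0, 0, 1, 0, 0, 0, 0, 0, 0, 1, 0, 0, 0, 0, 0, 0, 1]}}

```text
time: 11.35
tool_pos: [0.6398, -0.2041, 0.2061]
ee_rot: [-2.899, 0.001, 1.806]
wrist_force: [-0.3, 0.3, 0.5]
width: 0.0334
finger_force: 0.0
```

>>> {"api": "move_arm", "payload": {"deltas": [0, 0, 0, 0, 0, 0, 1, 0, 0, 0, 0, 0, 0, 1, 0, 0, 0, 0, 0, 0, 1]}}

```text
time: 11.65
tool_pos: [0.6347, -0.2053, 0.2072]
ee_rot: [-2.887, -0.001, 1.802]
wrist_force: [-13.5, -1.6, 2.6]
width: 0.0212
finger_force: 30.0
```

```bash
python3 - <<'E'
from h import *
o=robot.get_obs();p=o['tool_pos'];T=R.from_euler('xyz',o['ee_rot']).as_matrix()
print(p,o['ee_rot'],o['wrist_force'],o['width'],o['finger_force'])
a=.235;X=np.array([np.cos(a),np.sin(a),0])
g=p-.019*T[:,2];print('grasp',g,'rigx rel hinge',(g-[.596,-.213,0])@X, 'lean est z',g[2])
tgt=g-X*.0483;tgt[2]+=.006
print('rotvec', R.from_matrix(T.T@R.from_euler('xyz',[np.pi,0,1.806]).as_matrix()).as_rotvec())
Td=R.from_euler('xyz',[np.pi,0,1.806]).as_matrix();print('shift cm',100*T.T@(tgt+.019*Td[:,2]-p))
E
```

```text
[ 0.63474656 -0.20532637  0.20724968] [-2.88736468e+00 -1.04513146e-03  1.80180542e+00] [-13.46739046  -1.55139668   2.56092438] 0.021246176477773198 29.996356666088104
grasp [ 0.6394025  -0.204251    0.22563896] rigx rel hinge 0.04424669166155631 lean est z 0.2256389634906495
rotvec [-0.25422539 -0.00157268 -0.00403912]
shift cm [-0.02063471 -4.34777318  0.57292187]
```

Gripped at 21 mm, which matches the bar. I'll bring the frame upright while untilting the tool with it.

>>> {"api": "move_arm", "payload": {"deltas": [-0.03, 0, 0, 0, -0.6, 0.0, 1, -0.06, 0, 0, 0, -1.2, 0.05, 1, -0.1, 0, 0, 0, -1.9, 0.1, 1, -0.13, 0, 0, 0, -2.6, 0.2, 1, -0.17, 0, 0, 0, -3.3, 0.3, 1, -0.2, 0, 0, 0, -3.9, 0.4, 1, -0.23, 0, 0, 0, -4.5, 0.5, 1, -0.25, 0, 0, 0, -4.8, 0.6, 1]}}

```text
time: 12.45
tool_pos: [0.5936, -0.2154, 0.2123]
ee_rot: [3.13, 0.002, 1.806]
wrist_force: [2.8, -0.2, -0.3]
width: 0.0213
finger_force: 30.0
```

>>> {"api": "move_arm", "payload": {"deltas": [0, 0, 0, 0, 0, 0, 1, 0, 0, 0, 0, 0, 0, 1, 0, 0, 0, 0, 0, 0, 1, 0, 0, 0, 0, 0, 0, 1, 0, 0, 0, 0, 0, 0, 1]}}

```text
time: 12.95
tool_pos: [0.5939, -0.2153, 0.2123]
ee_rot: [3.133, 0.001, 1.807]
wrist_force: [4.2, -1.0, 2.2]
width: 0.0214
finger_force: 30.0
```

```bash
python3 - <<'E'
from h import *
o=robot.get_obs();p=o['tool_pos'];T=R.from_euler('xyz',o['ee_rot']).as_matrix()
g=p-.019*T[:,2];a=.235;X=np.array([np.cos(a),np.sin(a)])
print(o['time'],g,o['ee_rot'],o['wrist_force'],o['width'],o['finger_force'],'remaining to upright mm',1000*X@(np.array([.5925,-.2155])-g[:2]))
s=robot.snapshot('scene');t=robot.snapshot('side')
P=cloud(s);q=P[190:265,215:300].reshape(-1,3);q=q[(q[:,2]>.225)&(q[:,2]<.252)&(abs(q[:,0]-.593)<.05)]
print(len(q),cv2.minAreaRect((q[:,:2]*1000).astype(np.float32)),np.percentile(q[:,2],[50,98]))
# front post / plate edges: post points in rig coords
for n,s_ in(('scene',s),('side',t)):
    q=cloud(s_).reshape(-1,3);d=q[:,:2]-[.5925,-.2155];rx=d@X;ry=d@[-X[1],X[0]]
    for h0 in(.15,.17,.19,.21):
        for sg in(-1,1):
            m=(abs(q[:,2]-h0)<.008)&(abs(sg*ry-.07)<.014)&(abs(rx)<.05)
            if m.sum()>3: print(n,h0,sg,m.sum(),np.round([rx[m].min(),rx[m].max()],4))
a_=cv2.resize(t['image'][170:290,290:450,::-1],None,fx=4,fy=4,interpolation=cv2.INTER_CUBIC);cv2.imwrite('pics/s5.png',a_)
E
```

```text
12.95 [ 0.59369413 -0.21534029  0.23132552] [3.13282477e+00 1.45613869e-03 1.80676036e+00] [ 4.1565961  -1.04376446  2.19112659] 0.021421259796930457 30.001685321331024 remaining to upright mm -1.1984998843136334
212 ((597.33447265625, -213.35943603515625), (24.158428192138672, 168.88131713867188), 13.81531047821045) [0.24190071 0.24846652]
scene 0.15 -1 23 [-0.0024  0.0156]
scene 0.15 1 28 [-0.0301  0.0146]
scene 0.17 -1 19 [-0.0019  0.015 ]
scene 0.17 1 16 [-0.0046  0.015 ]
scene 0.19 -1 17 [0.0104 0.0157]
scene 0.19 1 15 [0.0108 0.0157]
scene 0.21 -1 12 [0.0117 0.0152]
scene 0.21 1 22 [0.001  0.0159]
side 0.15 -1 30 [-0.0133  0.0096]
side 0.15 1 56 [-0.0413  0.008 ]
side 0.17 -1 31 [-0.0122  0.0056]
side 0.17 1 32 [-0.0126  0.0072]
side 0.19 -1 29 [-0.0123  0.0077]
side 0.19 1 27 [-0.012   0.0118]
side 0.21 -1 34 [-0.0107  0.0085]
side 0.21 1 26 [-0.0125  0.0083]
```

View pics/s5.png

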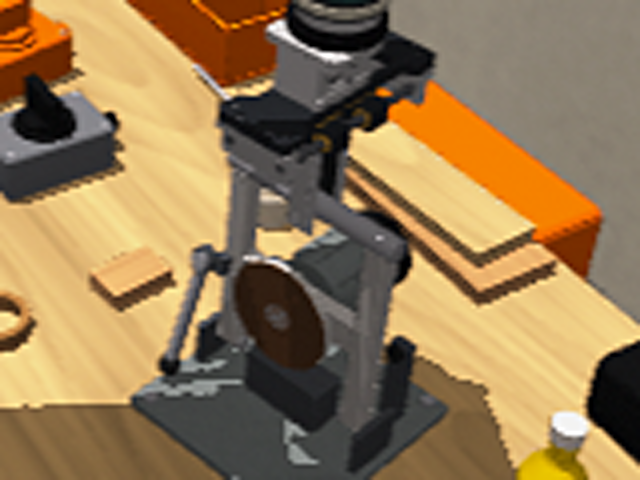

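The frame looks upright: the post faces stay at constant x from 0.15 to 0.21 m. I'll check the kickstand foot position and then hand in.

```bash
python3 - <<'E'
from h import *
t=robot.snapshot('side');q=cloud(t)[245:268,322:348].reshape(-1,3);c=t['image'][245:268,322:348].reshape(-1,3).max(1)
m=(q[:,2]>.02)&(q[:,2]<.13)&(q[:,0]<.58);q=q[m];c=c[m];a=.235
d=q[:,:2]-[.5925,-.2155];r=np.c_[d@[np.cos(a),np.sin(a)],d@[-np.sin(a),np.cos(a)],q[:,2],c].round(3)
r=r[np.argsort(r[:,2])];print(len(r));print(r[::max(1,len(r)//14)])
print('expected foot full-down ~', -.03-.115*np.sin(1.5)*np.sin(.25), .083+.115*np.cos(1.5), .14-.115*np.sin(1.5)*np.cos(.25))
o=robot.get_obs();print(o['time'],o['qvel'].round(3),o['finger_force'],o['wrist_force'])
E
```

```text
165
[[-5.60e-02  8.90e-02  2.00e-02  2.30e+01]
 [-6.60e-02  9.50e-02  2.70e-02  6.00e+01]
 [-2.50e-02  9.10e-02  3.20e-02  8.80e+01]
 [-5.90e-02  9.20e-02  3.40e-02  4.40e+01]
 [-6.40e-02  9.70e-02  3.80e-02  1.03e+02]
 [-2.70e-02  8.90e-02  4.40e-02  8.60e+01]
 [-7.00e-03  7.90e-02  4.90e-02  1.02e+02]
 [-7.00e-03  8.90e-02  5.10e-02  3.80e+01]
 [-1.80e-02  9.40e-02  5.40e-02  1.14e+02]
 [-5.50e-02  9.70e-02  5.70e-02  1.97e+02]
 [-5.40e-02  8.80e-02  6.30e-02  9.60e+01]
 [-1.30e-02  7.50e-02  7.00e-02  7.50e+01]
 [-9.00e-03  7.40e-02  7.70e-02  7.90e+01]
 [-9.00e-03  7.10e-02  8.40e-02  8.40e+01]
 [-5.00e-02  9.00e-02  9.20e-02  1.76e+02]]
expected foot full-down ~ -0.058380184037573744 0.09113477819178584 0.028854192441802443
13.1 [ 0.001 -0.001  0.002  0.001  0.     0.002] 30.00212699174881 [ 3.23632339 -1.44782291  3.2595854 ]
```

The foot is at (-0.06, 0.09, 0.03), which is where a fully lowered stand should be. Handing in.

```bash
python3 -c "
from bench import robot
print(robot.close_job())"
```

```text
the job is handed in; nothing more can be done
None
```

I handed the job in at about 13 s: the isolator is off, the kickstand is fully down, and the gripper is holding the frame upright by its bar; the judge's verdict wasn't shown.

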